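# Lock the stop screw of a compact-mirror closing jig

### The arm

A 7-joint arm with a two-finger parallel gripper is mounted at the origin on the work surface. World frame = base frame: x ahead of the robot, y to its left, z up, the work surface at z = 0. Lengths are in m, angles in rad, forces in N, time in s.
With the tool pointing down it reaches from about 0.4 to 0.85 m from the base axis. Payload 6.9 kg.
Tool frame: the origin (TCP) lies midway between the tips of the shut fingers; the grasp point (between the pads) lies behind it (ctrl.pinch_z is the z of the grasp point in the tool frame, in m); z points along the fingers, y is the line along which they close (so a half turn about z gives the same grasp; the last joint's range is limited). The gripper opens to 85 mm and grips with 20 to 120 N. Pads are 22 mm wide; open, the fingers measure 114 mm over their backs; the gripper's body (76 mm by 85 mm) begins 54 mm behind the grasp point. The pads swing forward as they close: fully open they stand 13 mm farther back than shut.
Start: joints at [-1.196, 0.507, -0.238, 1.5, 0.126, 1.149, -0.155], TCP at [0.166, 0.603, 0.231] pointing down, gripper open.
Joint ranges: [-3.08, 3.08], [-0.24, 2.05], [-1.43, 1.35], [0, 2.5], [-1.52, 4.66], [0.17, 1.96], [-2.89, 2.89]. Speed limits (rad/s): [2.39, 2.39, 3.14, 3.14, 3.14, 3.14, 3.14].

### API

Orientations are given as a unit quaternion [w, x, y, z].
In Python, from station import ctrl, get_state, vision, ticket, models gives the robot as it stands. Calls block until the motion is done:
- ctrl.movep(position, orientation): joint-space move of the TCP to a pose.
- ctrl.movel(position, frame=None, max_speed=0.15): straight line of the TCP; frame=None keeps the orientation; max_speed is the mean speed in m/s.
- ctrl.set_joints(angles): joint-space move.
- ctrl.ungrasp() and ctrl.close_gripper(force=None): open the fingers fully, or close them until they stop; force is the grip in N (None keeps the last).
- ctrl.pause(seconds).
- ctrl.ik(position, orientation): joint angles nearest the present ones, or None.
- get_state(): the state.
- vision.grab_frame(name): name is "scene" or "top" or "wrist"; returns (picture, depth): 420x560x3 uint8, blue, green, red; 420x560 float32, m along the optical axis (not along the pixel's ray), 0 where there is no reading.
- vision.camera_info(name): a dict with "mtx" (3x3 intrinsics, pixels), "R" (3x3) and "t" (3): a world point X has camera coordinates R X + t; the wrist camera has in their place "hand_eye" (4x4, takes a point from camera to tool coordinates, whose origin is the TCP and whose axes are the flange's). Camera axes: x right, y down, z forward; pixel columns grow to the right and rows downward; lengths in m; the calibration is good to about 2 mm. A picture is of the moment at which its call begins: read the wrist's pose just before it. camera_info takes no time and is no camera call.
A pose or a line that the arm cannot do raises ctrl.Unreachable and nothing moves.
- ticket.close_job(): hands the job in; it is judged then, once.
Trained networks look in the newest picture that a camera, given by its name, has taken for a name from the list of things; names that differ only in an ending like _2 or _b are one class to them, and where a whole thing is asked for, a point or a joint stands for the part that bears it (a point fixed in the world has none). Each returns a list of dicts, best first, with "p" (0 to 1); they miss things now and then, are a little off and sometimes report something else, mostly with a low value. They report only what shows in the picture. A call takes as long as a camera call. They do not tell look-alikes from the thing itself.
- models.recognise(camera, target): "point" ([column, row] in pixels, amid what is visible of it).
- models.masks_of(camera, target): "mask" (420x560 bool, what is visible of it) and "point" ([column, row] in pixels, amid what is visible of it).
The state is a dict: "time": time; "qpos": joint angles; "qd": joint speeds; "tau": joint torques, N m; "tcp_pos": TCP position; "eef_rot": TCP orientation; "contact_force": force on the tool from outside, world axes, zero at the start; "wrist_torque": the same for the moment, N m; "width": finger opening in m; "gripper_force": force on a finger pad.
Only numpy, scipy, OpenCV 4.12 (cv2) and the standard library are available. Lean on these libraries where they do the work, as an engineer would, in place of code of your own. Each camera call takes 0.05 s, during which the arm holds its last target. There are 200 camera calls.

### The job

Lock the stop screw on the aluminium jig: lay the wider fork spanner flat on the jig so that the whole oblong lower nut sits between its prongs, with its handle beside the upright stop pin, and let go of it. Then, with the spanner holding the lower nut still against the pin, turn the finned jam nut on top clockwise (seen from above) until its fin lies in line with the lower nut. Leave the spanner in place.

Things in the scene. Friction and masses are not known exactly. Their poses are not given: they have to be found in the camera images.
- fork_grip (a point): Wider fork spanner (the other's gap, 16 mm, is too small), 0.35 kg: point to grip, at handle centre and balance, 14 mm above its flat underside; x to the prongs, z up. Black handle 22 wide, 28 high, from x -102 to 30 mm; steel bridge 64 wide, 14 high, to x 52; two round prongs 14 thick, gap 36, to x 120. Seated: 88 mm behind the screw axis (nut_top x -88), 2.5 mm below nut_top.
- nut_top (a point): Dark steel oblong lower nut, 64 (x) by 30 (y) by 16 mm high, round the jig's upright stop screw: centre of its top face, on the screw axis; x along the nut, away from the pin; z up. It stands on the jig's aluminium plate, 120 mm wide, from x -205 to 140 mm; plate top 16.5 mm below this point, 12 mm above the table. A compact mirror lies in a nest towards +x.
- pin_top (a point): Centre of the top of the fixed steel stop pin on the jig, 12 mm thick, 34 mm high above the plate. At the start it is at x -160, y +20 mm in nut_top's frame. The spanner's handle points from the nut to -x and passes the pin on its -y side, 3 mm clear when centred; turning the jam nut clockwise swings it against the pin.
- jam_nut (a joint): Steel jam nut on the lower nut: hub 26 mm across, 9 high; upright fin 34 long, 10 thick, 9.5 to 41.5 mm above nut_top, centred on the screw, whose tip shows 6 mm higher. Value: turn relative to the lower nut, rad, clockwise from above. 0: fin along nut x; starts at -1.1 to -0.8 (counter-clockwise of it). Stiff (0.2 N m), stays put, drags the lower nut unless held. Stop at +0.5.
- lower_nut (a joint): Turn of the lower nut on the jig, rad, clockwise from above positive; 0 at the start. It turns easily (0.03 N m). Held by the spanner it still has about 0.1 rad of play before the handle rests on the pin.
Not all that is in view belongs to the job. What is shaped like the part that bears fork_grip but brown is not meant.

How it is judged:
On the way, in this order (a step that is already met when the one before it is completed fails the run):
1. the wider fork spanner lies flat on the jig around the lower nut, handle beside the pin, let go (x of fork_grip in the frame of nut_top between -0.108 and -0.07 m and y of fork_grip in the frame of nut_top between -0.025 and 0.025 m and angle between the x axis of fork_grip and the x axis of nut_top, either way round below 0.2 rad and z of fork_grip in the frame of nut_top below 0.003 m and angle between fork_grip's own z axis and vertical below 0.1 rad and contact force between fork and the fingers below 0.1 N), for 0.2 s.
2. the jam nut is turned in line with the lower nut while the spanner stays round it (x of fork_grip in the frame of nut_top between -0.108 and -0.07 m and y of fork_grip in the frame of nut_top between -0.025 and 0.025 m and angle between the x axis of fork_grip and the x axis of nut_top, either way round below 0.2 rad and z of fork_grip in the frame of nut_top below 0.003 m and angle between fork_grip's own z axis and vertical below 0.1 rad and value of joint jam_nut between -0.3 and 0.3 rad), for 0.2 s.
At the end, for the whole second after the job is handed in: Fin in line with the lower nut within 0.3 rad; wider spanner flat round the lower nut (grip point 70-108 mm behind the screw, within 25 mm of the nut's centre line, at most 3 mm above nut_top, in line within 0.2 rad, tilt under 0.1 rad) (all of step 2); the robot touches nothing.
It fails at once if the lower nut turns more than 20 degrees (0.35 rad) either way instead of being held still (value of joint lower_nut above 0.35 rad or value of joint lower_nut below -0.35 rad).
It also fails if it takes over 56 s, if anything falls off the work surface, if the arm or the gripper's body presses on something with over 40 N, if the wrist force passes 120 N, or if a joint passes its speed limit or range.

## Working session

There is one attempt and no reset: what is moved stays moved. The work goes in short steps, each a Python script; the robot and the scene stay as the last script left them, time stands still between calls to the robot, and variables do not carry over. Pictures are saved under pics/ and viewed, at most 10 in all, crops included, and the job is handed in when it is done.

```bash
ls; mkdir -p pics
python3 - <<'E'
from station import ctrl, get_state, vision, models
import cv2, numpy as np
s=get_state(); print(s['time'],s['tcp_pos'],s['eef_rot'],ctrl.pinch_z)
a,_=vision.grab_frame('scene'); b,d=vision.grab_frame('top')
cv2.imwrite('pics/top.png',b); cv2.imwrite('pics/scene.png',a)
i=vision.camera_info('top'); R,t,K=i['R'],i['t'],i['mtx']; print(R,t,K)
for n in ['fork_grip','nut_top','jam_nut','pin_top']:
  for m in models.recognise('top',n):
    c,r=m['point']; z=d[int(r),int(c)]
    X=np.linalg.inv(R)@(z*np.linalg.inv(K)@[c,r,1]-t); print(n,m['p'],c,r,X.round(4))
E
```

```text
pics
0.0 [0.16591384 0.60203209 0.23042296] [-1.15332122e-04  1.33985304e-01  9.90982907e-01 -8.95900354e-04] -0.0187
[[-0.01846442 -0.99977003 -0.01090666]
 [-0.99048327  0.01977878 -0.13620459]
 [ 0.13638899  0.00828793 -0.99062069]] [-0.00772792  0.43131155  1.158418  ] [[517.7224448    0.         286.34128441]
 [  0.         517.7224448  219.05620853]
 [  0.           0.           1.        ]]
fork_grip 0.91 152.4 334.9 [0.176  0.2881 0.028 ]
fork_grip 0.73 345.1 173.8 [ 0.535  -0.1546  0.0263]
nut_top 0.89 215.8 159.0 [0.565  0.1399 0.0714]
jam_nut 0.6 212.0 156.1 [0.5734 0.1494 0.0657]
pin_top 0.62 213.1 179.0 [0.5324 0.1551 0.0114]
```

View pics/top.png

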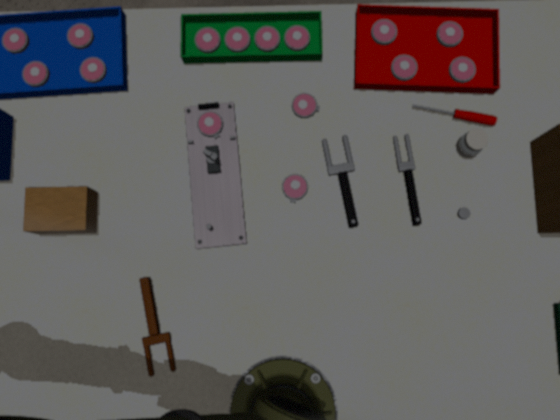

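View pics/scene.png

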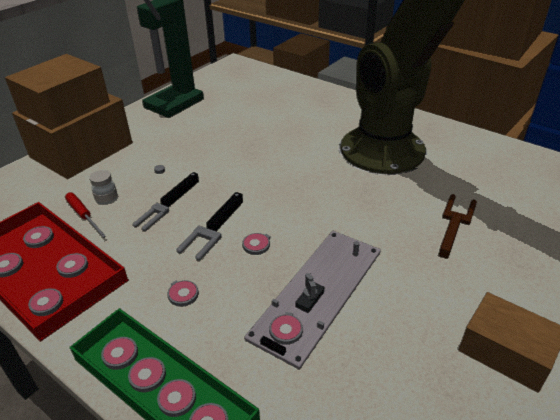

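The top view shows the wide spanner at about (341,180): its prong spacing is 22 px, against 14 px for the other at (405,175). The jig has its nut at (212,160) and pin at (210,227). The brown look-alike is at (152,325).

```bash
cat > h.py <<'E'
from station import ctrl, get_state, vision, models, ticket
import cv2, numpy as np
from scipy.spatial.transform import Rotation as Ro
def rot(q): return Ro.from_quat(np.roll(q,-1)).as_matrix()
def cam(name):
    "world-from-camera R,t and K (call just before the picture)"
    i=vision.camera_info(name)
    if name=='wrist':
        s=get_state(); H=np.array(i['hand_eye']); R=rot(s['eef_rot'])
        return R@H[:3,:3], R@H[:3,3]+s['tcp_pos'], i['mtx']
    R=np.array(i['R']); return R.T, -R.T@i['t'], i['mtx']
def cloud(c,d):
    R,t,K=c; v,u=np.mgrid[:420,:560]
    return (np.dstack([u,v,np.ones_like(u)])@np.linalg.inv(K).T*d[...,None])@R.T+t
def plane(c,px,z):
    R,t,K=c; r=R@np.linalg.inv(K)@[px[0],px[1],1]; return t+r*(z-t[2])/r[2]
def down(yaw):
    "tool down, tool y axis horizontal at world angle yaw+90deg, tool x at yaw"
    x=np.array([np.cos(yaw),np.sin(yaw),0]); z=np.array([0,0,-1.]); 
    return np.roll(Ro.from_matrix(np.c_[x,np.cross(z,x),z]).as_quat(),1)
E
python3 - <<'E'
from h import *
c=cam('top'); b,d=vision.grab_frame('top'); P=cloud(c,d)
for n in ['fork_grip','nut_top']:
  for m in models.masks_of('top',n):
    k=m['mask']&(d>0); Q=P[k]; print(n,m['p'],m['point'],k.sum(),np.percentile(Q[:,2],[5,50,95]).round(4))
    p=Q[:,:2]; (cx,cy),wh,a=cv2.minAreaRect((p*1000).astype(np.float32)); print(cx,cy,wh,a)
    if n=='fork_grip':
        h=Q[Q[:,2]>.021][:,:2]; print('handle',len(h),cv2.minAreaRect((h*1000).astype(np.float32)))
for n,px,z in [('pin',(210,227),.046),('hend',(353,226),.028),('tipmid',(336.5,138),.014)]: print(n,plane(c,px,z))
print(vision.camera_info('wrist'))
s=get_state();print(rot(s['eef_rot']).round(2))
E
```

```text
fork_grip 0.73 [348.1, 172.6] 1170 [0.0072 0.0165 0.0304]
519.766357421875 -151.79345703125 (221.3147430419922, 64.0824203491211) 9.975584030151367
handle 520 ((475.2701110839844, -159.10232543945312), (131.15113830566406, 22.198772430419922), 9.876289367675781)
fork_grip 0.6 [151.5, 333.0] 1422 [0.0036 0.0161 0.0305]
196.38885498046875 292.2274475097656 (227.04644775390625, 68.90365600585938) 10.599908828735352
handle 586 ((234.5254364013672, 298.24822998046875), (143.36439514160156, 23.707279205322266), 10.93909740447998)
nut_top 0.62 [213.2, 157.6] 361 [0.0236 0.0303 0.0723]
576.6434326171875 155.7099151611328 (67.33198547363281, 33.422813415527344) 7.730216979980469
pin [0.41412627 0.15677641 0.046     ]
hend [ 0.41219115 -0.16832098  0.028     ]
tipmid [ 0.62497307 -0.13848715  0.014     ]
{'mtx': array([[357.61899021,   0.        , 285.51503497],
       [  0.        , 357.61899021, 211.0255135 ],
       [  0.        ,   0.        ,   1.        ]]), 'hand_eye': array([[-4.26250311e-04, -9.60405808e-01, -2.78604561e-01,
         7.09237640e-02],
       [ 9.99999830e-01, -2.98613151e-04, -5.00567664e-04,
         7.56068831e-04],
       [ 3.97553106e-04, -2.78604727e-01,  9.60405773e-01,
        -1.43147620e-01],
       [ 0.00000000e+00,  0.00000000e+00,  0.00000000e+00,
         1.00000000e+00]])}
[[-0.96  0.27 -0.  ]
 [ 0.27  0.96 -0.  ]
 [ 0.   -0.   -1.  ]]
```

Run:
```python
from h import *
th=np.radians(6.9)
for off in (0,np.pi):
  for p,y in [((.5,.15,.17),th),((.511,-.153,.005),.173),((.577,.156,.05),th+1),((.577,.156,.05),th-.15)]:
    q=ctrl.ik(p,down(y+off)); print(off,p,None if q is None else np.round(q,2))
ctrl.movep([.5,.15,.17],down(th+np.pi)); print(get_state()['time'])
c=cam('wrist'); b,d=vision.grab_frame('wrist'); np.savez('j.npz',R=c[0],t=c[1],K=c[2],d=d,b=b)
cv2.imwrite('pics/w1.png',b); P=cloud(c,d)
for n in ['nut_top','jam_nut','pin_top']:
  for m in models.masks_of('wrist',n):
    k=m['mask']&(d>0); Q=P[k]; print(n,m['p'],m['point'],k.sum(),np.percentile(Q[:,2],[2,50,98]).round(4), cv2.minAreaRect((Q[:,:2]*1000).astype(np.float32)))
```

```text
0 (0.5, 0.15, 0.17) [-0.68  0.45  0.5   1.87 -0.27  0.89 -1.5 ]
0 (0.511, -0.153, 0.005) [ 0.01  0.69  0.37  2.   -0.47  0.53 -0.69]
0 (0.577, 0.156, 0.05) [-0.48  0.68  0.29  1.79 -0.27  0.71 -0.5 ]
0 (0.577, 0.156, 0.05) [-0.58  0.7   0.45  1.79 -0.43  0.74 -1.5 ]
3.141592653589793 (0.5, 0.15, 0.17) [-0.24  0.41 -0.15  1.86  0.08  0.88  1.27]
3.141592653589793 (0.511, -0.153, 0.005) [ 0.33  0.66 -0.13  1.99  0.16  0.5   1.83]
3.141592653589793 (0.577, 0.156, 0.05) [-0.02  0.69 -0.47  1.79  0.43  0.77  1.99]
3.141592653589793 (0.577, 0.156, 0.05) [-0.21  0.66 -0.16  1.79  0.15  0.71  1.1 ]
2.4833
nut_top 0.58 [274.7, 279.4] 2471 [0.0183 0.0374 0.0712] ((577.0485229492188, 153.9043426513672), (64.2231216430664, 33.96200942993164), 7.60334587097168)
jam_nut 0.63 [279.1, 293.4] 1297 [0.0324 0.0574 0.0714] ((577.4988403320312, 151.54153442382812), (29.79155731201172, 35.112064361572266), 12.760212898254395)
jam_nut 0.53 [2.0, 275.9] 76 [0.0028 0.0074 0.0109] ((613.5659790039062, -104.43287658691406), (19.55498695373535, 5.46983528137207), 6.1659064292907715)
pin_top 0.75 [282.0, 183.8] 44337 [0.0111 0.0127 0.0556] ((536.7538452148438, 150.6525115966797), (328.9135437011719, 123.68679809570312), 4.19996976852417)
```

View pics/w1.png

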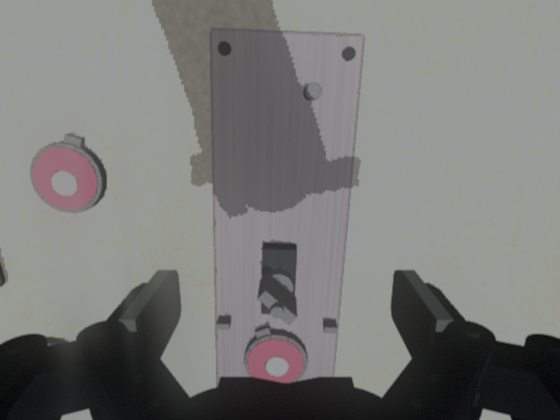

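The wrist view shows the pin at (313,91), the nut at (280,280) with its oblique fin at (278,297), and the mirror at (276,360). Next I extract each part by height from the depth data.

Run:
```python
from h import *
f=np.load('j.npz'); c=f['R'],f['t'],f['K']; P=cloud(c,f['d']); b=f['b']
x,y,z=P[...,0],P[...,1],P[...,2]; reg=(f['d']>0)&(x>.38)&(x<.72)&(y>.08)&(y<.23)
def st(n,m):
    q=P[m]; print(n,len(q),q.mean(0).round(4),cv2.minAreaRect((q[:,:2]*1000).astype(np.float32)))
near=reg&(np.hypot(x-.577,y-.155)<.045)
st('pin',reg&(x<.45)&(z>.042)); st('nut',near&(z>.0255)&(z<.0315)); st('fin',near&(z>.0665)&(z<.073)); st('tip',near&(z>.0735))
st('plate',(abs(z-.012)<.004)&reg&(x<.57))
print('z nut',np.median(z[near&(z>.0255)&(z<.0315)]),'plate',np.median(z[reg&(x<.5)]))
v,u=np.mgrid[:420,:560]
dark=(b.max(2)<75)&near&(z>.022)&(z<.034); st('darknut',dark)
```

```text
pin 230 [0.4167 0.1612 0.0465] ((416.6748962402344, 161.33749389648438), (11.341739654541016, 11.334197044372559), 47.539215087890625)
nut 1014 [0.5611 0.1532 0.0289] ((577.339111328125, 154.9398193359375), (64.403076171875, 29.67112159729004), 4.888951778411865)
fin 467 [0.5756 0.1542 0.0702] ((577.1997680664062, 154.61456298828125), (34.22650146484375, 10.802262306213379), 54.68071746826172)
tip 145 [0.5769 0.1548 0.0764] ((577.5657348632812, 154.9351348876953), (10.56230640411377, 9.054997444152832), 6.7452311515808105)
plate 31009 [0.465  0.1448 0.0126] ((475.01470947265625, 146.09945678710938), (199.7340850830078, 120.26575469970703), 4.731842517852783)
z nut 0.029001815290996463 plate 0.21989699617390757
darknut 992 [0.5586 0.153  0.0288] ((576.2871704101562, 154.57765197753906), (62.211387634277344, 28.583412170410156), 5.045202255249023)
```

```bash
python3 -c "
import cv2;b=cv2.imread('pics/w1.png')[215:345,210:350];cv2.imwrite('pics/w1c.png',cv2.convertScaleAbs(cv2.resize(b,None,fx=4,fy=4,interpolation=cv2.INTER_CUBIC),alpha=1.6))"
```

```text
(no output)
```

View pics/w1c.png

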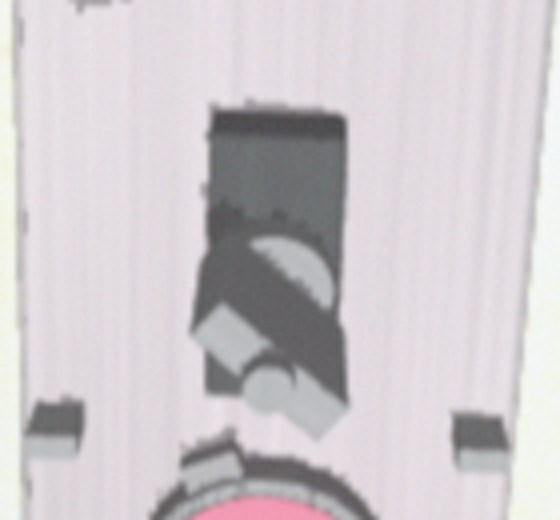

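Nut centre is (577.3, 154.9) with yaw 4.9°. The pin confirms it: its distance is 160.8 mm and it gives the same 4.9°. The fin sits at 54.7°, so the jam nut is at about -0.87 rad. Next is the spanner.

Run:
```python
from h import *
y=.173; ctrl.movep([.49,-.157,.17],down(y+np.pi))
c=cam('wrist'); b,d=vision.grab_frame('wrist'); P=cloud(c,d)
x,yy,z=P[...,0],P[...,1],P[...,2]
reg=(d>0)&(x>.35)&(x<.66)&(yy>-.215)&(yy<-.105)
def st(n,m):
    q=P[m]; r=cv2.minAreaRect((q[:,:2]*1000).astype(np.float32)); print(n,len(q),q[:,2].mean(),r); return r
st('handle',reg&(z>.0225)&(z<.034)); st('all',reg&(z>.009)&(z<.034)); st('steel',reg&(z>.010)&(z<.018))
cv2.imwrite('pics/w2.png',b); s=get_state(); print(s['time'],s['tcp_pos'])
```

```text
handle 4266 0.028179686978189754 ((476.1996765136719, -159.31991577148438), (131.1806640625, 21.997926712036133), 9.839801788330078)
all 7454 0.021979541850808436 ((520.0396728515625, -151.93563842773438), (220.0473175048828, 64.07643127441406), 10.219865798950195)
steel 3096 0.013805455436464442 ((584.8721923828125, -140.46347045898438), (88.65765380859375, 64.06947326660156), 9.851489067077637)
3.9083 [ 0.4906483  -0.15510785  0.17003053]
```

View pics/w2.png

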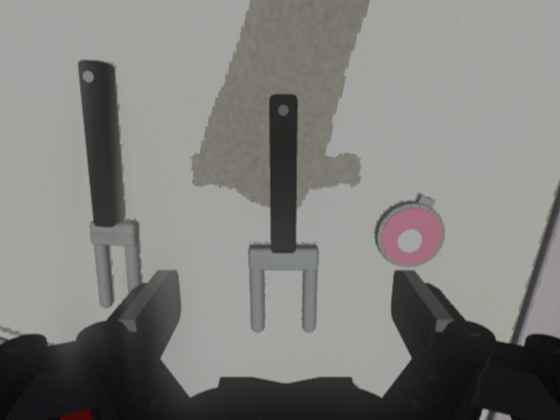

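The wide spanner is centred at (283,210) with its prongs towards +x; the narrow one at (105,180) is well clear. Grasp now.

```bash
cat >> h.py <<'E'
def goto(p,yaw,v=.15,tries=2):
    "straight move, then trim the residual read from the state"
    p=np.array(p,float); ctrl.movel(p,down(yaw),max_speed=v)
    for _ in range(tries):
        ctrl.pause(.1); e=p-get_state()['tcp_pos']
        if np.linalg.norm(e)<.0006: break
        ctrl.movel(p+e,down(yaw),max_speed=.05)
    s=get_state(); R=rot(s['eef_rot']); print('at',(np.array(s['tcp_pos'])-p).round(4),'yaw err',np.round((np.arctan2(R[1,0],R[0,0])-yaw+np.pi)%(2*np.pi)-np.pi,4),'F',np.round(s['contact_force'],1),'t',round(s['time'],2),'w',round(s['width'],4))
E
python3 - <<'E'
from h import *
Y=.172+np.pi
goto([.5117,-.1531,.06],Y); goto([.5117,-.1531,.006],Y,.1,1)
ctrl.close_gripper(60); s=get_state(); print(s['width'],s['gripper_force'],s['contact_force'],s['tcp_pos'])
goto([.5117,-.1531,.125],Y,.15,0); s=get_state(); print(s['width'],s['contact_force'],s['wrist_torque'])
E
```

```text
at [ 0.0006 -0.0001  0.0009] yaw err -0.0001 F [-0.9  0.4 -1. ] t 5.51 w 0.0856
at [-0.0004  0.0001 -0.0003] yaw err -0.0001 F [-0.9  0.4 -0.4] t 6.56 w 0.0855
0.02072514325959469 60.270373821258545 [-0.22003831 -0.959126    4.35501012] [ 0.51133239 -0.15314383  0.00562296]
at [-0.0008  0.0002 -0.0009] yaw err 0.0001 F [-0.5 -0.1 -3.6] t 8.12 w 0.0209
0.020898982885431783 [-0.50936271 -0.10447574 -3.63205265] [ 0.04762382  0.04364871 -0.06288547]
```

```bash
cat >> h.py <<'E'
TH=.0855; N=np.array([.5773,.1549])
def nutp(x,y=0): return N+[x*np.cos(TH)-y*np.sin(TH),x*np.sin(TH)+y*np.cos(TH)]
E
python3 - <<'E'
from h import *
Y=TH+np.pi; p=nutp(-.133)
ctrl.movep([*p,.125],down(Y)); goto([*p,.125],Y)
c=cam('wrist'); b,d=vision.grab_frame('wrist'); P=cloud(c,d); x,y,z=P[...,0],P[...,1],P[...,2]
tz=get_state()['tcp_pos'][2]
q=P[(d>0)&(z>tz+.012)&(z<tz+.03)&(x<p[0]-.02)&(abs(y-p[1])<.05)]
r=cv2.minAreaRect((q[:,:2]*1000).astype(np.float32)); print(len(q),q[:,2].mean()-tz,np.ptp(q[:,2]),r)
u=q[:,:2]-N; a=u@[np.cos(TH),np.sin(TH)]; l=u@[-np.sin(TH),np.cos(TH)]
print('handle rear x',a.min(),'expect',-.235,'y at rear',np.median(l[a<a.min()+.02]),'front',np.median(l[a>a.max()-.02]),a.max())
zz=[q[a<a.min()+.02,2].mean(),q[a>a.max()-.02,2].mean()]; print('tilt z',zz)
cv2.imwrite('pics/w3.png',b)
E
```

```text
at [ 0.0003 -0.0007 -0.    ] yaw err -0.0002 F [-0.  -0.2 -4.4] t 10.23 w 0.0209
15875 0.02260627229208581 0.00825507769849504 ((384.914306640625, 138.2851104736328), (81.6792984008789, 22.1168212890625), 4.900879383087158)
handle rear x -0.23394172557099444 expect -0.235 y at rear -0.00018063844406727365 front 0.00010861121967298973 -0.1522625566083343
tilt z [np.float64(0.14754658374395346), np.float64(0.14755211718955694)]
```

View pics/w3.png

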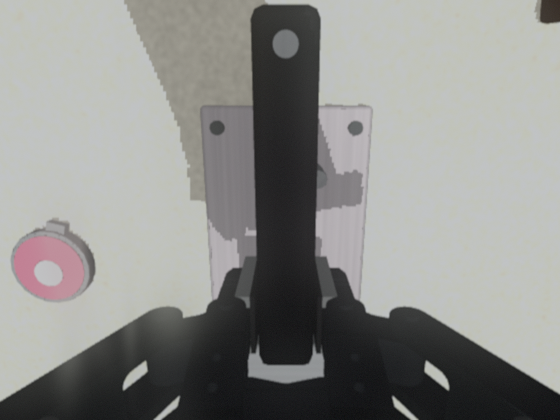

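The spanner is held level and centred, passing the pin at (322,177). Lower it behind the fin, slide it on, set it down and release.

Run:
```python
from h import *
Y=TH+np.pi; p=nutp(-.133)
goto([*p,.045],Y,.15,1); goto([*p,.0200],Y,.06,1)
goto([*nutp(-.088),.0200],Y,.06,1); goto([*nutp(-.088),.0176],Y,.02,0)
ctrl.ungrasp(); s=get_state(); print(s['width'],np.round(s['contact_force'],1))
goto([*nutp(-.088),.17],Y,.25,0)
c=cam('wrist'); b,d=vision.grab_frame('wrist'); P=cloud(c,d); x,y,z=P[...,0],P[...,1],P[...,2]
u=P[...,:2]-N; a=u@[np.cos(TH),np.sin(TH)]; l=u@[-np.sin(TH),np.cos(TH)]
reg=(d>0)&(a<-.05)&(abs(l)<.05)
m=reg&(z>.036)&(l<.0125)&(a>-.2); 
for n,m in [('handle',m),('pin',reg&(z>.042)&(l>.0125)),('fin',(d>0)&(np.hypot(a,l)<.03)&(z>.0665)&(z<.073)),('bridge',reg&(a>-.06)&(z>.022)&(z<.030)&(abs(l)<.035))]:
    q=np.c_[a[m],l[m]]*1000; print(n,len(q),z[m].mean(),cv2.minAreaRect(q.astype(np.float32)))
cv2.imwrite('pics/w4.png',b)
```

```text
at [-0.0005 -0.0002 -0.0004] yaw err -0.0001 F [-0.6 -0.1 -3.1] t 11.32 w 0.0205
at [0.0001 0.     0.    ] yaw err -0.0 F [-0.1 -1.  -3.5] t 11.97 w 0.0208
at [-0.0006 -0.0001 -0.0001] yaw err 0.0002 F [-0.3 -0.9 -4. ] t 12.97 w 0.0211
at [-0.0001  0.0001  0.    ] yaw err 0.0001 F [-1.3  0.1 -1.7] t 13.23 w 0.0209
0.08570437802394176 [-0.9 -0.9 -0.1]
at [-0.0007 -0.0003 -0.0009] yaw err -0.0 F [-0.4 -0.2 -1. ] t 14.63 w 0.0854
handle 21180 0.19357455420084765 ((-123.739501953125, -18.491439819335938), (62.5025520324707, 131.8099365234375), 89.38938903808594)
pin 11720 0.2327283590788773 ((-120.8735580444336, 31.254785537719727), (37.49423599243164, 88.59130859375), 89.9848403930664)
fin 466 0.07011024334184357 ((-0.06714057922363281, -0.3688220977783203), (34.28919219970703, 10.718894958496094), 49.38703155517578)
bridge 573 0.02606738592000739 ((-53.86045455932617, 0.8207416534423828), (7.692434310913086, 63.65826416015625), 0.05182766914367676)
```

View pics/w4.png

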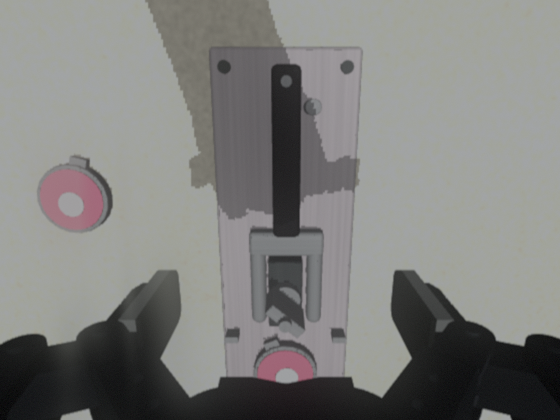

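The spanner is flat and seated: bridge rear at x -57.7 mm (expected -58), y about 0.8 mm, handle beside the pin at (313,106). Now turn the fin.

Run:
```python
from h import *
Y=TH+.862+np.pi
print(ctrl.ik([*N,.043],down(Y)), ctrl.ik([*N,.043],down(TH-.1+np.pi)))
ctrl.movep([*N,.14],down(Y)); goto([*N,.10],Y,.15,1); goto([*N,.043],Y,.1,1)
ctrl.close_gripper(50); s=get_state(); print(s['width'],s['gripper_force'],np.round(s['contact_force'],1))
for k in np.linspace(.862,-.08,6)[1:]:
    ctrl.movep([*N,.043],down(TH+k+np.pi)); s=get_state()
    print(round(k,2),np.round(s['tcp_pos'][:2]-N,4),np.round(s['contact_force'],1),np.round(s['wrist_torque'],2),round(s['time'],2),round(s['width'],4))
```

```text
[-0.13963003  0.67402692 -0.26282322  1.79267853  0.2521037   0.70768292
  1.97818594] [-0.25876832  0.66466356 -0.07097109  1.79432865  0.06918724  0.68499712
  1.18801497]
at [-0.0002 -0.0004 -0.0006] yaw err -0.0002 F [ 0.5 -0.7  0. ] t 16.21 w 0.085
at [-0.0004 -0.0003 -0.0004] yaw err -0.0001 F [-0.4 -0.  -0.5] t 17.27 w 0.0851
0.009611378635620112 51.194252371788025 [ 1.5 -1.5  1.2]
0.67 [ 0.0001 -0.0005] [ 2.8 -2.1 -6.2] [-0.38 -0.69  0.01] 18.2 0.0092
0.49 [ 0.0001 -0.0005] [ 4.  -2.2 -7.9] [-0.55 -0.81 -0.  ] 18.46 0.009
0.3 [ 0.0001 -0.0005] [ 4.  -3.2 -9. ] [-0.63 -0.94 -0.08] 18.72 0.0093
0.11 [ 0.0001 -0.0005] [ 5.2 -3.  -9.2] [-0.58 -0.98 -0.01] 18.98 0.0089
-0.08 [ 0.0001 -0.0005] [ 3.7 -3.2 -9.1] [-0.67 -1.04  0.04] 19.23 0.0091
```

Run:
```python
from h import *
Y=TH-.08+np.pi
ctrl.pause(.3); ctrl.ungrasp(); goto([*N,.115],Y,.15,0); goto([*nutp(-.07),.17],Y,.25,0)
c=cam('wrist'); b,d=vision.grab_frame('wrist'); P=cloud(c,d); z=P[...,2]
u=P[...,:2]-N; a=u@[np.cos(TH),np.sin(TH)]; l=u@[-np.sin(TH),np.cos(TH)]
g=(d>0)&(z<.1)
for n,m in [('handle',g&(a<-.06)&(abs(l)<.05)&(z>.034)&(z<.0425)),('fin',g&(np.hypot(a,l)<.03)&(z>.0665)&(z<.073)),('nut',g&(np.hypot(a,l)<.04)&(abs(l)<.019)&(z>.0268)&(z<.031)),('bridge',g&(a<-.03)&(a>-.065)&(z>.022)&(z<.030)&(abs(l)<.04))]:
    q=np.c_[a[m],l[m]]*1000; print(n,len(q),z[m].mean(),cv2.minAreaRect(q.astype(np.float32)))
cv2.imwrite('pics/w5.png',b); print(get_state()['time'])
```

```text
at [-0.0004 -0.0001 -0.0005] yaw err 0.0 F [-0.1 -0.3 -0.3] t 20.89 w 0.0855
at [-0.0002  0.     -0.0003] yaw err 0.0004 F [ 0.8 -0.1 -0.5] t 21.4 w 0.0853
handle 5143 0.040211172398393814 ((-124.56208801269531, 6.044635772705078), (31.353918075561523, 129.2593994140625), 89.31428527832031)
fin 384 0.07039922670737715 ((-0.184783935546875, 0.08802270889282227), (9.312031745910645, 34.12413787841797), 85.44056701660156)
nut 1355 0.028956731803260756 ((-3.6730098724365234, 0.18868637084960938), (29.98802947998047, 71.73629760742188), 83.88589477539062)
bridge 2083 0.0262559290007924 ((-43.81407165527344, 0.46285057067871094), (64.18566131591797, 27.637577056884766), 89.9811782836914)
21.45
```

View pics/w5.png

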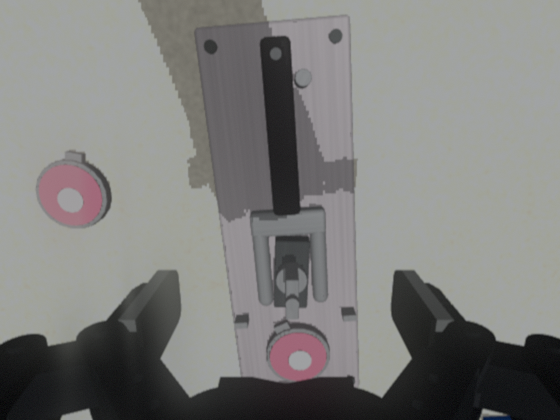

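The fin at (292,290) lies in line with the nut to within about 0.03 rad. The spanner is still flat around the nut, and the robot is clear of everything.

```bash
python3 -c "
from h import *
print(ticket.close_job())"
```

```text
the job is handed in; nothing more can be done
None
```

The job is handed in at about 21.5 s on the robot clock: the wider spanner lies flat around the lower nut beside the pin and is let go, and the last wrist picture measured the fin in line with the lower nut to about 0.03 rad, with the robot clear; no verdict was returned.

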